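# Show the copper plate at the raking-light angle

## Task

Take the copper-faced block by its wooden sides with a light grip, set it gently (no dropping) flat in the tray on the viewing board, copper side up, and let go of it. Then swing the board up by its bar handle until it is parallel to the red pointer, and finish while still holding the handle, with the board steady at that angle and the block in its tray. The board falls back if it is let go; leave the red pointer and everything else on the table where they are.

Things in the scene. Friction and masses are not known exactly. Their poses are not given: they have to be found in the camera images.
- copper_block: wooden printing block with a 3 mm copper face on top: 62 mm (its x) by 90 mm (its y), 24 mm high, about 0.2 kg, lying on the table. Origin at the centre of its underside, z up. Grip it on its two long sides, 62 mm apart along its x. Delicate: a grip of 20 to 35 N carries it safely, 50 N or more spoils it
- board: white hinged board, 165 mm from hinge to front edge, 150 wide, 10 thick, about 0.45 kg. Origin on the hinge line (its far edge), mid-width, level with the tray floor, 50 mm above the table. It extends along its own -x, to the robot; y along the hinge, z normal to it. Starts level, swings up by turning about +y (up to 1.2 rad), falls back if released. Metal arc 94 mm off its middle at +y
- tray (a point): centre of the tray floor on the board, 85 mm from the hinge; axes as the board's. A wooden rim 6 mm high and 6 mm thick encloses a floor of 80 mm (x) by 112 mm (y). The block goes in with its x along the tray's x, either way round, flat on the floor, with about 9 mm play each way; it may slide within the rim when tilted
- handle (a point): middle of the dark steel bar handle, 12 mm thick, 110 mm long along y, at board frame (-0.215, 0, -0.005): 44 mm of open space between bar and board edge, open air on the robot's side, 39 mm of air below it. Pinch it from above, one finger each side (a 50 N grip is fine here); the round bar can turn between the pads as the board swings
- mark: red pointer bar, 140 mm long, 14 wide, 6 thick, outside the aluminium arc at the board's left (+y) side. Origin and axes as the board's (same hinge line); it extends along its own -x. Set 0.5 to 0.9 rad up from level, it shows the wanted angle: the board is right when its x axis is parallel to the pointer's x axis. A stiff friction pivot holds it; do not push it
- zinc_block: the same wooden block with a grey metal face, 62 x 90 x 24 mm, on the table; not wanted, leave alone
- ink_bottle: blue ink bottle, 42 mm diameter, 95 mm high, standing; origin under its centre; leave alone
- tape_roll: roll of brown tape, 92 mm diameter, 48 mm high, lying flat; leave alone
- ink_dish: small blue ink dish, 56 mm diameter, 18 mm high; leave alone
- brayer: ink roller with a black 36 mm roller 80 mm wide and a wooden handle to its -x, about 160 mm long; origin under the roller; leave alone
- spatula: ink spatula, 190 mm long, lying flat; leave alone
- varnish_jar: amber glass jar with black lid, 60 mm diameter, 75 mm high; leave alone
- mark_tip (a point): free end of the red pointer, on its centre line: 165 mm from the hinge line and 108 mm to the board's +y side; the height of this point over the hinge line is 165 mm times the sine of the wanted angle
Mind the look-alikes: they are no part of the job. What is shaped like the copper_block but turquoise or yellow is not meant.

How it is judged:
By the outcome, as a careful person would: the job done as asked, in the order asked, and still so for the second after the job is handed in, while the arm keeps its last pose, push and grip.
It also fails if it takes over 53 s, if anything falls off the work surface, if the arm or the gripper's body presses on something with over 40 N, if the wrist force passes 120 N, or if a joint passes its speed limit or range.

## Robot

A 6-joint arm with a two-finger parallel gripper is mounted at the origin on the work surface. World frame = base frame: x ahead of the robot, y to its left, z up, the work surface at z = 0. Lengths are in m, angles in rad, forces in N, time in s.
With the tool pointing down it reaches from about 0.35 to 0.725 m from the base axis. Payload 6 kg.
Tool frame: the origin (TCP) lies midway between the tips of the shut fingers; the grasp point (between the pads) lies 19 mm behind it; z points along the fingers, y is the line along which they close (so a half turn about z gives the same grasp; the last joint's range is limited). The gripper opens to 85 mm and grips with 20 to 120 N. Pads are 22 mm wide; open, the fingers measure 114 mm over their backs; the gripper's body (76 mm by 85 mm) begins 54 mm behind the grasp point. The pads swing forward as they close: fully open they stand 13 mm farther back than shut.
Start: joints at [1.466, 0.04, 0.085, 0, -1.615, -0.334], TCP at [0.255, 0.543, 0.231] pointing down, gripper open.
Joint ranges: [-2.56, 2.56], [-1.29, 2.01], [-1.08, 1.49], [-3.29, 1.98], [-2.81, -0.18], [-2.99, 2.99]. Speed limits (rad/s): [2.57, 2.57, 3.01, 3.14, 3.14, 3.14].

## Interface

Orientations are given as a unit quaternion [x, y, z, w].
In Python, from bench import * gives the robot as it stands.
- The arm moves only by the shell command python3 -m pendant 'ROWS' [OPENING] [FORCE]. ROWS is JSON, a list of rows, each a list of 4 numbers: the shift along the tool's x, y, z in m, then the turn about the tool's z in degrees. A call has 1 to 5 rows; each row is the pose to reach, as a shift and turn from the pose commanded when the call began, along the tool's axes at that moment; what a row does not reach only later rows make up. A row lasts 1/10 s, in which the tool goes at most 50 mm and 8.59 degrees, less where a joint would pass 70% of its speed; a pose out of reach is approached as far as the arm can. A call with a gripper value outside its range is refused whole. OPENING is the opening, from 0 (shut) to 1 (fully open), set as the call begins (- or left out, the last holds). The fingers move at their own pace and stop on an object; FORCE is the grip in N (left out, the last holds). Time passes only in rows, so rows that repeat a pose let the fingers close. It gives the time, the measured TCP pose, the force, the opening and the grip force at its end, in the units of the state.
- observe(): the state, without advancing time (a new reading comes with each control period).
- snapshot(name): name is "side" or "top"; returns a dict with "frame" (400x640x3 uint8, red, green, blue), "z_map" (400x640 float32, m along the optical axis (not along the pixel's ray), 0 where there is no reading), "K" (3x3 intrinsics, pixels), "xyz" and "attitude" of the camera in the world. Camera axes: x right, y up, looking along -z (the intrinsics and any distortion apply to the point x, -y, -z); pixel columns grow to the right and rows downward; lengths in m; the calibration is good to about 2 mm. A picture is of the moment at which its call begins.
- sign_off(): hands the job in; it is judged then, once.
The state is a dict: "time": time; "joint_positions": joint angles; "joint_vel": joint speeds; "joint_efforts": joint torques, N m; "eef_pos": TCP position; "tool_rot": TCP orientation; "wrist_force": force on the tool from outside, world axes, zero at the start; "torque": the same for the moment, N m; "grip_width": opening from 0.0 (shut) to 1.0 (fully open); "grip_force": force on a finger pad.
Only numpy, scipy, OpenCV 4.12 (cv2) and the standard library are available. Lean on these libraries where they do the work, as an engineer would, in place of code of your own. Each camera call takes 0.05 s, during which the arm holds its last target. There are 200 camera calls.

## Working session

There is one attempt and no reset: what is moved stays moved. The work goes in short steps, Python scripts to look and compute and a shell command to move; the robot and the scene stay as the last step left them, time stands still between calls to the robot, and variables do not carry over. Pictures are saved under pics/ and viewed, at most 10 in all, crops included, and the job is handed in when it is done.

```bash
mkdir -p pics; cat > h.py <<'E'
from bench import *
import numpy as np, cv2
from scipy.spatial.transform import Rotation as R
def snap(n):
    s=snapshot(n); return s
def cloud(s):
    z=s["z_map"]; K=s["K"]; h,w=z.shape
    u,v=np.meshgrid(np.arange(w),np.arange(h))
    p=np.stack([(u-K[0,2])/K[0,0]*z,-(v-K[1,2])/K[1,1]*z,-z],-1)
    a=np.array(s["attitude"]); 
    M=R.from_quat(a).as_matrix() if a.size==4 else a.reshape(3,3)
    P=p@M.T+np.array(s["xyz"]); P[z<=0]=np.nan
    return P
def save(n,img): cv2.imwrite("pics/"+n,cv2.cvtColor(np.ascontiguousarray(img),cv2.COLOR_RGB2BGR))
E
python3 - <<'E'
from h import *
o=observe(); print(o)
for n in("side","top"):
    s=snap(n); save(n+"0.png",s["frame"]); np.savez(n+"0.npz",P=cloud(s),f=s["frame"]); print(n,s["xyz"],s["attitude"],s["K"],[k for k in s])
E
```

```text
{'time': 0.0, 'joint_positions': array([ 1.46571166e+00,  4.08140981e-02,  8.38158334e-02, -4.50760824e-04,
       -1.61547445e+00, -3.33700917e-01]), 'joint_vel': array([ 0.00058356,  0.00027329, -0.00011367,  0.0011765 ,  0.0028031 ,
        0.00080006]), 'joint_efforts': array([-8.21862905e-04, -3.68197131e+01,  3.47413266e+01,  6.93223536e+00,
       -5.25850832e-03, -1.59837396e-05]), 'eef_pos': array([0.25469529, 0.54290925, 0.23028285]), 'tool_rot': array([ 9.76031562e-01, -2.17627289e-01, -1.28090489e-04,  8.58406565e-04]), 'wrist_force': array([ 0.45379295,  0.31070345, -0.58639178]), 'torque': array([ 0.01972127, -0.01771529,  0.03113812]), 'grip_force': 0.0, 'grip_width': 1.0023349039500566}
side [ 0.19317073 -0.9869453   0.71634286] [ 0.49267814 -0.0886255  -0.15846345  0.85105999] [[402.41273009   0.         318.15482396]
 [  0.         402.41273009 199.45440987]
 [  0.           0.           1.        ]] ['frame', 'z_map', 'K', 'xyz', 'attitude']
top [0.2708502  0.02601437 1.55357268] [ 0.07052884 -0.0725     -0.69736566  0.70954251] [[512.11555047   0.         327.05150983]
 [  0.         512.11555047 194.08600532]
 [  0.           0.           1.        ]] ['frame', 'z_map', 'K', 'xyz', 'attitude']
```

View pics/top0.png

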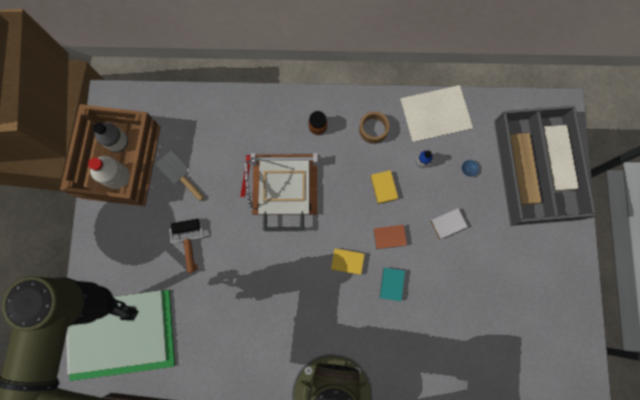

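View pics/side0.png

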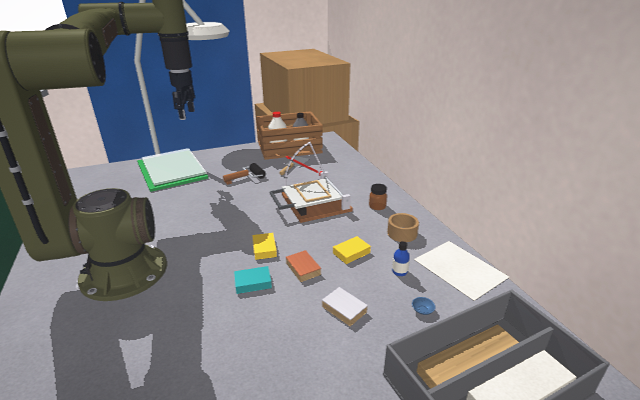

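Top view: the look-alikes are yellow (385,187) and (348,261), turquoise (393,284), grey zinc (450,222) and orange-brown (390,237). Only (390,237) has a copper face. The board is at (285,190), its handle at (284,222) and the red pointer at (245,177). Next I'll confirm with a crop and measure.

```bash
python3 - <<'E'
from h import *
d=np.load("top0.npz");P=d["P"];f=d["f"]
d2=np.load("side0.npz");P2=d2["P"];f2=d2["f"]
A=cv2.resize(f[140:260,225:425],(800,480),interpolation=cv2.INTER_CUBIC);save("crop_top.png",A)
B=cv2.resize(f2[135:315,220:420],(660,594),interpolation=cv2.INTER_CUBIC);save("crop_side.png",B)
def rect(m,P,name,zr):
    m=m&(P[...,2]>zr[0])&(P[...,2]<zr[1])
    n,l,st,c=cv2.connectedComponentsWithStats(m.astype(np.uint8))
    k=1+np.argmax(st[1:,4]); q=P[l==k]
    r=cv2.minAreaRect((q[:,:2]*1000).astype(np.float32)); print(name,st[k],c[k],r,np.median(q[:,2]))
for n,PP,ff in(("top",P,f),("side",P2,f2)):
    h=cv2.cvtColor(ff,cv2.COLOR_RGB2HSV).astype(int);H,S,V=h[...,0],h[...,1],h[...,2]
    x,y=PP[...,0],PP[...,1]
    blk=(x>.2)&(x<.7)&(y<.1)&(y>-.4)
    rect((H<14)&(S>100)&(V>60)&blk,PP,n+" copper",(.018,.032))
    rect((S<40)&(V>110)&(x>.35)&(x<.75)&(y>.0)&(y<.3),PP,n+" board",(.04,.058))
    rect(((H<5)|(H>174))&(S>140)&(x>.4)&(x<.85)&(y>.1)&(y<.4),PP,n+" red",(.03,.3))
    m=((H<5)|(H>174))&(S>140)&(x>.4)&(x<.85)&(y>.1)&(y<.4)&(PP[...,2]>.03)
    q=PP[m]; c=q.mean(0); u=np.linalg.svd(q-c)[2][0]; print("red line",c,u,np.ptp((q-c)@u),np.arctan2(abs(u[2]),np.hypot(u[0],u[1])))
    m=(V<90)&(x>.35)&(x<.6)&(y>.03)&(y<.25)&(PP[...,2]>.035)&(PP[...,2]<.06)
    q=PP[m]; print("handle",len(q)); 
    if len(q): print(cv2.minAreaRect((q[:,:2]*1000).astype(np.float32)),np.percentile(q,[5,50,95],axis=0))
E
```

```text
top copper [374 225  33  23 574] [389.89198606 236.37456446] ((459.1571960449219, -166.8877410888672), (61.16279220581055, 90.05655670166016), 7.667318344116211) 0.02474901898685511
top board [ 258  158   56   56 1409] [284.69268985 185.95741661] ((604.8915405273438, 149.82757568359375), (161.1975860595703, 174.1041717529297), 89.8102798461914) 0.05088044916634682
top red [241 180   5  16  50] [242.98 188.6 ] ((578.4862670898438, 263.81060791015625), (52.664581298828125, 10.130472183227539), 2.3591742515563965) 0.12893418789857225
red line [0.60590148 0.26370991 0.1101093 ] [-0.8423166  -0.00799379  0.53892378] 0.16967915207760398 0.569158955781971
handle 256
((508.70172119140625, 158.3763427734375), (84.45146179199219, 169.3664093017578), 1.872746467590332) [[0.46833614 0.08780256 0.04116662]
 [0.47690949 0.14941476 0.04980794]
 [0.53781547 0.21067399 0.05516928]]
side copper [286 251  35  25 510] [302.64117647 262.89803922] ((457.7206115722656, -165.60935974121094), (62.40473175048828, 94.40999603271484), 7.64955997467041) 0.025245549526334843
side board [282 174  69  35 721] [314.6407767  193.86962552] ((607.8557739257812, 151.2728729248047), (184.65855407714844, 201.44024658203125), 2.1091272830963135) 0.05121205030935572
side red [293 159  25  14  54] [305.         165.53703704] ((615.7562255859375, 258.634765625), (91.75513458251953, 13.565234184265137), 0.5577671527862549) 0.10013455122364401
red line [0.60887479 0.2585328  0.10553206] [ 0.82103643  0.02807211 -0.57018517] 0.15690901731468024 0.6067312439267165
handle 99
((495.67236328125, 134.70306396484375), (75.06124877929688, 150.35023498535156), 17.88365936279297) [[0.4673285  0.07440989 0.03772895]
 [0.49531309 0.09545185 0.04873695]
 [0.54900852 0.20597844 0.0528598 ]]
```

View pics/crop_top.png

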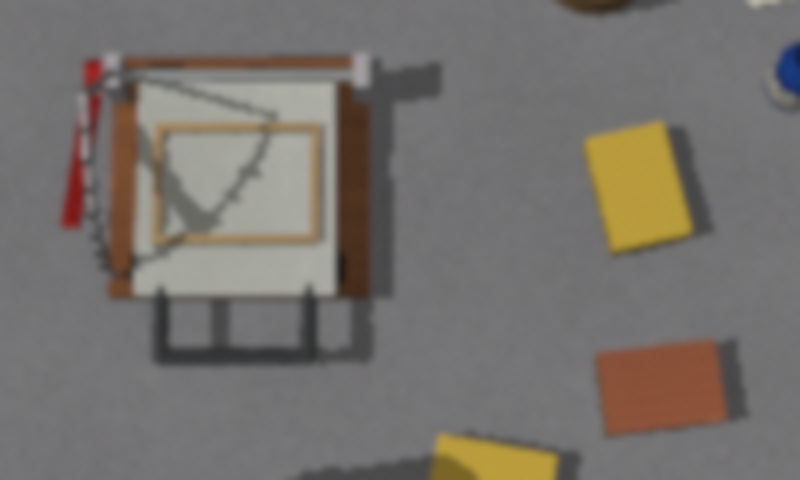

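View pics/crop_side.png

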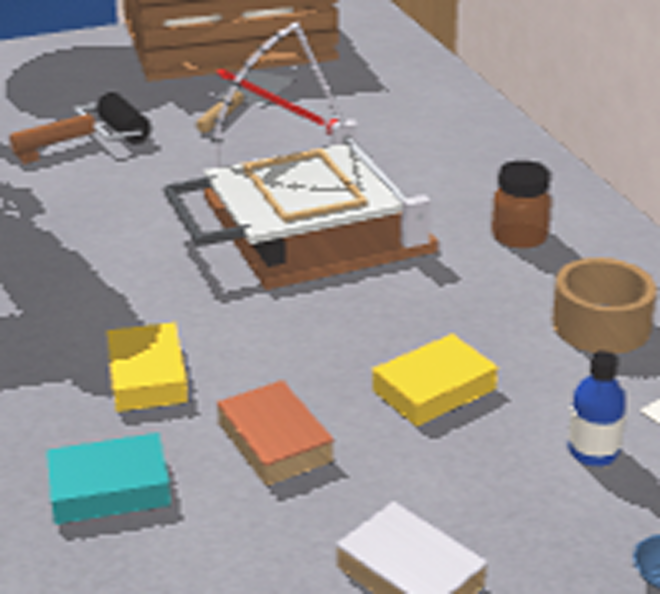

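Copper is confirmed at crop (662,388), with wooden sides and an orange-brown face. The board, tray rim, handle and red pointer are all clear. Next I'll refine the board and pointer poses and work out the first move.

```bash
cat >> h.py <<'E'
def rel(p,a=None):
    o=observe(); M=R.from_quat(o["tool_rot"]).as_matrix(); 
    h=np.degrees(np.arctan2(M[1,0],M[0,0])); d=M.T@(np.array(p)-o["eef_pos"])
    print("shift",d.round(4),"turn",None if a is None else round((h-a+180)%360-180,2),"at",o["eef_pos"].round(4),"heading",h.round(2),"F",o["wrist_force"].round(1),"grip",round(o["grip_width"],3),round(o["grip_force"],1),"t",o["time"])
def proj(s,X):
    a=np.array(s["attitude"]); M=R.from_quat(a).as_matrix()
    c=(np.asarray(X)-np.array(s["xyz"]))@M; K=s["K"]
    return np.stack([K[0,0]*c[:,0]/-c[:,2]+K[0,2],K[1,1]*-c[:,1]/-c[:,2]+K[1,2]],1)
def redmask(f):
    h=cv2.cvtColor(f,cv2.COLOR_RGB2HSV).astype(int);return (((h[...,0]<6)|(h[...,0]>173))&(h[...,1]>130)&(h[...,2]>60))
E
python3 - <<'E'
from h import *
from scipy.optimize import least_squares, minimize
d=np.load("top0.npz");P=d["P"];f=d["f"]
h=cv2.cvtColor(f,cv2.COLOR_RGB2HSV).astype(int);H,S,V=h[...,0],h[...,1],h[...,2]
x,y,z=P[...,0],P[...,1],P[...,2]
m=(H>8)&(H<25)&(S>60)&(V>120)&(x>.53)&(x<.68)&(y>.07)&(y<.23)&(z>.045)&(z<.07)
q=P[m];print("rim",len(q),cv2.minAreaRect((q[:,:2]*1000).astype(np.float32)),"expected 92x124")
m=(x>.45)&(x<.49)&(y>.08)&(y<.22)&(z>.035)&(z<.07);q=P[m]
print("bar",len(q),np.percentile(q,[3,50,97],axis=0),np.polyfit(q[:,1],q[:,0],1))
w=(S<40)&(V>120)&(x>.5)&(x<.67)&(y>.06)&(y<.24)&(z>.043)&(z<.057);q=P[w]
print("white",cv2.minAreaRect((q[:,:2]*1000).astype(np.float32)))
s=[dict(snap(n)) for n in("side","top")]
ms=[]
for k in s:
    m=redmask(k["frame"]);Q=cloud(k)
    m&=(Q[...,0]>.45)&(Q[...,0]<.85)&(Q[...,1]>.1)&(Q[...,1]<.4)
    ms.append(m); print("red px",m.sum())
B=np.array([[a,b,c] for a in(-.165,-.025) for b in(.101,.115) for c in(-.003,.003)])
def model(k,p,sc=4):
    hx,hy,yaw,th=p; X=R.from_euler("ZY",[yaw,th]).apply(B)+[hx,hy,.05]
    uv=proj(k,X); hull=cv2.convexHull(uv.astype(np.float32))
    im=np.zeros((400*sc,640*sc),np.uint8); cv2.fillConvexPoly(im,((hull+.5)*sc*16).astype(np.int32),255,shift=4)
    return cv2.resize(im,(640,400),interpolation=cv2.INTER_AREA)/255.
def cost(p): return sum(((model(k,p)-m)**2).sum() for k,m in zip(s,ms))+((p[0]-.687)/.004)**2+((p[1]-.15)/.004)**2+(p[2]/.02)**2
best=min((cost([.687,.15,.0,t]),t) for t in np.arange(.45,.95,.05));print(best)
r=minimize(cost,[.687,.15,0.0,best[1]],method="Nelder-Mead",options=dict(initial_simplex=[[.687,.15,0,best[1]],[.692,.15,0,best[1]],[.687,.155,0,best[1]],[.687,.15,.03,best[1]],[.687,.15,0,best[1]+.05]]))
print(r.x,r.fun)
rel([.4585,-.1665,.15],-82.4)
E
```

```text
rim 251 ((602.1827392578125, 155.83370971679688), (91.83426666259766, 124.57478332519531), 1.407989740371704) expected 92x124
bar 199 [[0.46607688 0.09361154 0.04273853]
 [0.47218342 0.1526635  0.04915539]
 [0.48816539 0.20936067 0.05653472]] [-0.00553126  0.47408153]
white ((595.0996704101562, 155.3433837890625), (152.06178283691406, 148.37777709960938), 0.8894558548927307)
red px 70
red px 85
(np.float64(212.12092272202997), np.float64(0.6499999999999999))
[0.68453946 0.15457553 0.00418702 0.63065862] 153.84796560270448
shift [0.4858 0.5557 0.0813] turn 57.26 at [0.2548 0.543  0.2307] heading -25.14 F [ 0.4 -0.2 -0.2] grip 1.0 0.0 t 0.2
```

```bash
python3 -m pendant '[[0.05,0.06,0,8],[0.1,0.11,0,16],[0.14,0.16,0,24],[0.17,0.2,0,32],[0.2,0.23,0,40]]' 1 25; python3 -c "
from h import *
rel([.4585,-.1665,.13],-82.4)"
```

```text
time: 0.7
eef_pos: [0.3228, 0.3007, 0.2312]
tool_rot: [0.841, -0.54, -0.0, -0.0]
wrist_force: [1.5, -0.2, 0.9]
grip_width: 1.003
grip_force: 0.0
shift [0.4813 0.0709 0.1011] turn 16.97 at [0.3228 0.3007 0.2312] heading -65.43 F [ 1.5 -0.2  0.9] grip 1.003 0.0 t 0.7
```

```bash
python3 -m pendant '[[0.05,0.007,0,8],[0.1,0.014,0,16],[0.145,0.02,0,17],[0.19,0.028,0,17],[0.24,0.035,0,17]]'; python3 -m pendant '[[0.05,0,0,0],[0.1,0,0,0],[0.14,0,0,0],[0.18,0,0,0],[0.2,0,0,0]]';  python3 -c "
from h import *
rel([.4585,-.1665,.13],-82.4)"
```

```text
time: 1.2
eef_pos: [0.3917, 0.069, 0.2316]
tool_rot: [0.754, -0.657, 0.0, -0.001]
wrist_force: [1.3, -0.1, 0.2]
grip_width: 1.002
grip_force: 0.0
time: 1.7
eef_pos: [0.4188, -0.1302, 0.2311]
tool_rot: [0.753, -0.658, -0.0, 0.0]
wrist_force: [0.4, 0.8, -0.0]
grip_width: 0.997
grip_force: 0.0
shift [ 0.0413 -0.0345  0.1011] turn 0.1 at [ 0.4188 -0.1302  0.2311] heading -82.3 F [ 0.4  0.8 -0. ] grip 0.997 0.0 t 1.7
```

```bash
python3 -m pendant '[[0.0413,-0.0345,0.02,0],[0.0413,-0.0345,0.06,0],[0.0413,-0.0345,0.1,0],[0.0413,-0.0345,0.14,0],[0.0413,-0.0345,0.14,0]]'; python3 - <<'E'
from h import *
rel([.4585,-.1665,.003],-82.4)
s=snap("side");save("pre.png",cv2.resize(s["frame"][180:330,220:420],(800,600),interpolation=cv2.INTER_CUBIC))
E
```

```text
time: 2.2
eef_pos: [0.4552, -0.1632, 0.085]
tool_rot: [0.754, -0.657, -0.005, 0.003]
wrist_force: [-0.4, -0.7, -1.5]
grip_width: 1.0
grip_force: 0.0
shift [ 0.0039 -0.0037  0.082 ] turn 0.21 at [ 0.4552 -0.1632  0.085 ] heading -82.19 F [-0.4 -0.7 -1.5] grip 1.0 0.0 t 2.2
```

View pics/pre.png

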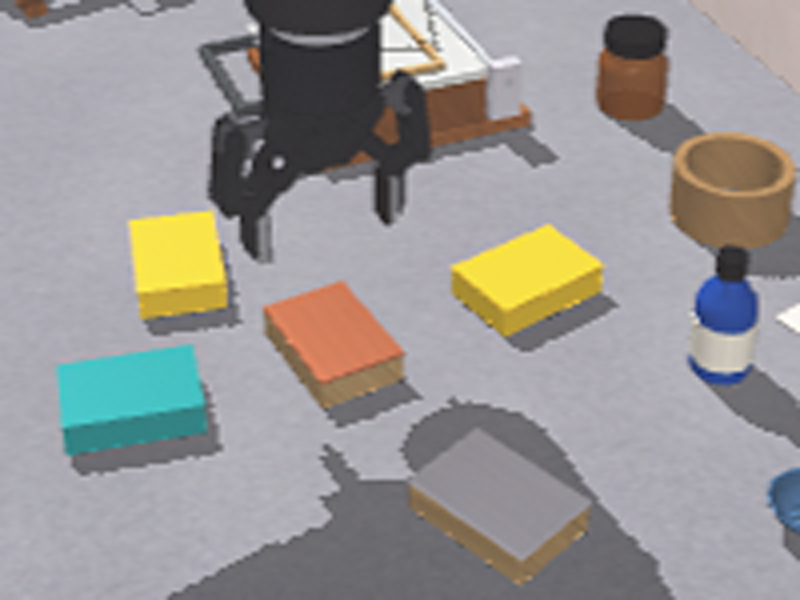

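The open gripper at crop (320,150) straddles the copper block along its short axis, and the neighbours are clear. Descending.

```bash
python3 -m pendant '[[0,0,0.02,0],[0,0,0.04,0],[0,0,0.055,0],[0,0,0.055,0],[0,0,0.055,0]]'; python3 -c "
from h import *
rel([.4585,-.1665,.003],-82.4)"
```

```text
time: 2.75
eef_pos: [0.4604, -0.1639, 0.0391]
tool_rot: [0.754, -0.657, 0.002, -0.001]
wrist_force: [-0.2, -0.3, 0.1]
grip_width: 1.002
grip_force: 0.0
shift [0.0023 0.0024 0.0361] turn 0.29 at [ 0.4604 -0.1639  0.0391] heading -82.11 F [-0.2 -0.3  0.1] grip 1.002 0.0 t 2.75
```

```bash
python3 -m pendant '[[0.002,0.002,0.012,0.3],[0.002,0.002,0.024,0.3],[0.002,0.002,0.034,0.3],[0.002,0.002,0.036,0.3],[0.002,0.002,0.036,0.3]]'; python3 -m pendant '[[0,0,0,0],[0,0,0,0],[0,0,0,0],[0,0,0,0],[0,0,0,0]]' 0.5 27;python3 -m pendant '[[0,0,0,0],[0,0,0,0],[0,0,0,0],[0,0,0,0],[0,0,0,0]]'; python3 -c "
from h import *
rel([.4585,-.1665,.003],-82.4)"
```

```text
time: 3.25
eef_pos: [0.4568, -0.166, -0.0003]
tool_rot: [0.752, -0.659, -0.0, 0.001]
wrist_force: [-0.4, -0.0, 0.6]
grip_width: 0.997
grip_force: 0.0
time: 3.75
eef_pos: [0.4579, -0.166, 0.0011]
tool_rot: [0.752, -0.659, 0.001, -0.0]
wrist_force: [0.0, 0.9, 3.8]
grip_width: 0.722
grip_force: 31.3
time: 4.25
eef_pos: [0.4578, -0.166, 0.001]
tool_rot: [0.752, -0.659, 0.001, -0.0]
wrist_force: [0.2, 0.6, 5.4]
grip_width: 0.717
grip_force: 31.4
shift [ 0.0006 -0.0006 -0.002 ] turn -0.03 at [ 0.4578 -0.166   0.001 ] heading -82.43 F [0.2 0.6 5.4] grip 0.717 31.4 t 4.25
```

```bash
python3 -m pendant '[[0,0,0,0],[0,0,0,0],[0,0,-0.003,0],[0,0,-0.003,0],[0,0,-0.003,0]]' 0.9; python3 -m pendant '[[0,0,0,0],[0,0,0,0],[0,0,0,0],[0,0,0,0],[0,0,0,0]]' 0.5 25;python3 -m pendant '[[0,0,-0.005,0],[0,0,-0.02,0],[0,0,-0.04,0],[0,0,-0.08,0],[0,0,-0.12,0]]'; python3 - <<'E'
from h import *
rel([.602,.1555,.13],-89)
s=snap("side");save("lift.png",cv2.resize(s["frame"][100:300,200:440],(720,600),interpolation=cv2.INTER_CUBIC))
E
```

```text
time: 4.75
eef_pos: [0.4572, -0.166, 0.0033]
tool_rot: [0.752, -0.659, 0.0, 0.0]
wrist_force: [-0.0, -0.5, 0.5]
grip_width: 0.901
grip_force: 0.0
time: 5.25
eef_pos: [0.4574, -0.166, 0.0035]
tool_rot: [0.752, -0.659, 0.0, -0.0]
wrist_force: [0.4, 0.6, 1.3]
grip_width: 0.721
grip_force: 29.1
time: 5.75
eef_pos: [0.4563, -0.1659, 0.1239]
tool_rot: [0.752, -0.659, -0.001, 0.001]
wrist_force: [1.1, 0.7, -1.3]
grip_width: 0.722
grip_force: 28.8
shift [-0.2995 -0.1867 -0.0065] turn 6.56 at [ 0.4563 -0.1659  0.1239] heading -82.44 F [ 1.1  0.7 -1.3] grip 0.722 28.8 t 5.75
```

View pics/lift.png

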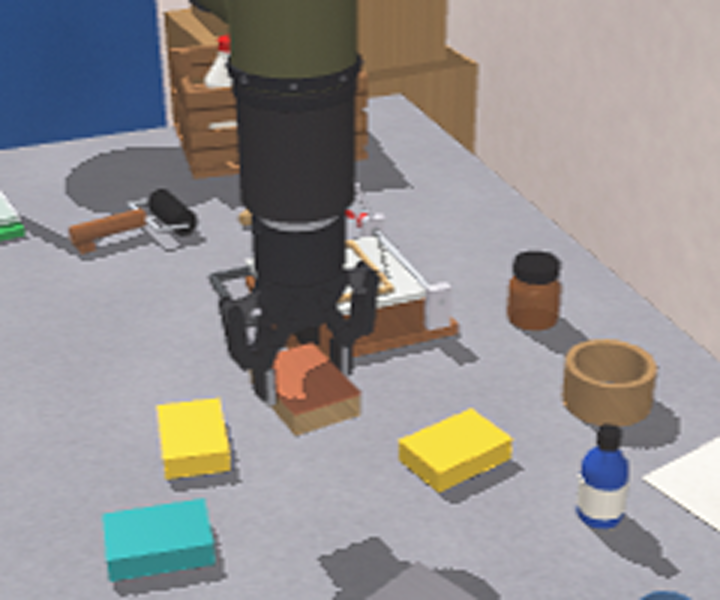

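The copper block is held level between the pads at crop (315,385), fingertips above its lower edge. Carrying it to the tray.

```bash
python3 -m pendant '[[-0.02,-0.012,-0.006,1],[-0.05,-0.03,-0.006,3],[-0.09,-0.055,-0.006,5],[-0.13,-0.08,-0.006,6.7],[-0.165,-0.103,-0.006,6.7]]'; python3 -m pendant '[[-0.035,-0.017,0,0],[-0.07,-0.034,0,0],[-0.1,-0.05,0,0],[-0.12,-0.06,0,0],[-0.12,-0.06,0,0]]'; python3 -c "
from h import *
rel([.602,.1555,.13],-89.2)"
```

```text
time: 6.3
eef_pos: [0.5379, 0.0132, 0.1291]
tool_rot: [0.712, -0.702, -0.0, 0.0]
wrist_force: [0.4, 0.2, -1.2]
grip_width: 0.719
grip_force: 28.8
time: 6.8
eef_pos: [0.596, 0.1342, 0.1278]
tool_rot: [0.713, -0.701, -0.001, 0.001]
wrist_force: [-0.9, -0.8, -1.9]
grip_width: 0.717
grip_force: 28.8
shift [-0.0212 -0.0064 -0.0023] turn 0.18 at [0.596  0.1342 0.1278] heading -89.02 F [-0.9 -0.8 -1.9] grip 0.717 28.8 t 6.8
```

```bash
python3 -m pendant '[[-0.01,-0.003,0.01,0.2],[-0.018,-0.005,0.03,0.2],[-0.018,-0.005,0.05,0.2],[-0.018,-0.005,0.05,0.2],[-0.018,-0.005,0.05,0.2]]'; python3 - <<'E'
from h import *
rel([.602,.1555,.0545],-89.2)
s=snap("side");save("over.png",cv2.resize(s["frame"][130:250,240:400],(800,600),interpolation=cv2.INTER_CUBIC))
E
```

```text
time: 7.3
eef_pos: [0.6004, 0.1495, 0.0791]
tool_rot: [0.711, -0.703, 0.0, 0.001]
wrist_force: [0.1, -0.5, -0.3]
grip_width: 0.72
grip_force: 28.8
shift [-0.0061 -0.0017  0.0246] turn -0.17 at [0.6004 0.1495 0.0791] heading -89.37 F [ 0.1 -0.5 -0.3] grip 0.72 28.8 t 7.3
```

View pics/over.png

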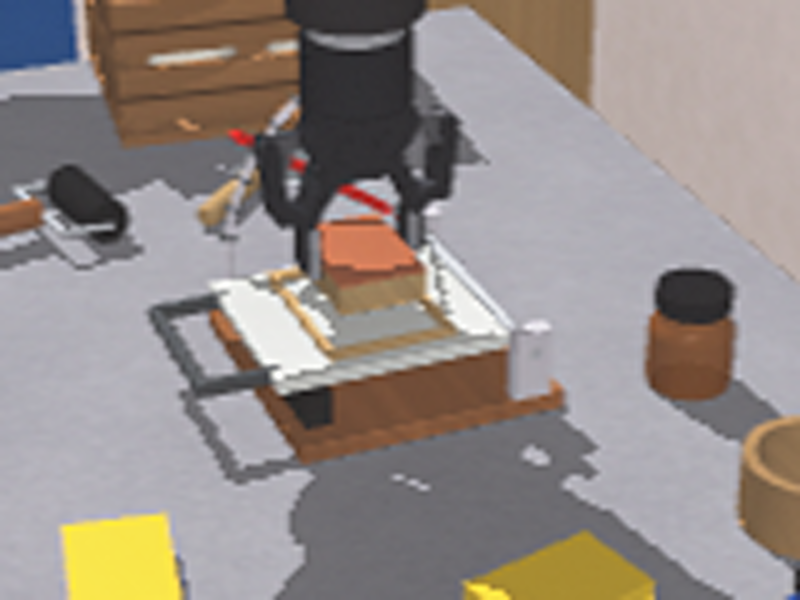

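The block hovers over the tray centre (crop 370,265), aligned with the rim and clear of the arc. Lowering.

```bash
python3 -m pendant '[[-0.003,-0.001,0,0],[-0.005,-0.0015,0.006,0],[-0.005,-0.0015,0.012,0],[-0.005,-0.0015,0.018,0],[-0.005,-0.0015,0.018,0]]'; python3 -m pendant '[[0,0,0.002,0],[0,0,0.004,0],[0,0,0.006,0],[0,0,0.006,0],[0,0,0.006,0]]';python3 -c "
from h import *
rel([.602,.1555,.0535],-89.2)"
```

```text
time: 7.85
eef_pos: [0.6012, 0.1549, 0.0597]
tool_rot: [0.711, -0.703, -0.0, 0.001]
wrist_force: [-0.6, 0.2, -1.4]
grip_width: 0.723
grip_force: 28.8
time: 8.35
eef_pos: [0.6021, 0.1551, 0.0553]
tool_rot: [0.711, -0.703, 0.0, 0.0]
wrist_force: [0.3, -1.4, -1.1]
grip_width: 0.718
grip_force: 28.8
shift [-0.0004  0.0001  0.0018] turn -0.14 at [0.6021 0.1551 0.0553] heading -89.34 F [ 0.3 -1.4 -1.1] grip 0.718 28.8 t 8.35
```

```bash
python3 -m pendant '[[0,0,0.001,0],[0,0,0.001,0],[0,0,0.001,0]]'; python3 -m pendant '[[0,0,0.001,0],[0,0,0.001,0],[0,0,0.001,0]]'
```

```text
time: 8.65
eef_pos: [0.602, 0.1551, 0.0543]
tool_rot: [0.711, -0.703, 0.0, 0.0]
wrist_force: [-0.3, 0.7, -0.6]
grip_width: 0.72
grip_force: 28.8
time: 8.95
eef_pos: [0.6022, 0.1552, 0.0535]
tool_rot: [0.711, -0.703, 0.0, -0.0]
wrist_force: [0.9, 0.0, 1.1]
grip_width: 0.717
grip_force: 29.0
```

```bash
python3 -m pendant '[[0,0,0.001,0],[0,0,0.001,0],[0,0,0.001,0]]'
```

```text
time: 9.25
eef_pos: [0.6022, 0.1552, 0.0535]
tool_rot: [0.711, -0.703, 0.0, -0.0]
wrist_force: [-2.6, 0.4, 5.0]
grip_width: 0.718
grip_force: 29.6
```

Contact shows at 5 N upward, so the block is seated. Releasing and rising.

```bash
python3 -m pendant '[[0,0,0,0],[0,0,0,0],[0,0,0,0],[0,0,0,0],[0,0,0,0]]' 0.95; python3 -m pendant '[[0,0,-0.01,0],[0,0,-0.03,0],[0,0,-0.06,0],[0,0,-0.09,0],[0,0,-0.1,0]]'; python3 -c "
from h import *
rel([.4718,.1530,.15],-89.2)"
```

```text
time: 9.75
eef_pos: [0.602, 0.1551, 0.0521]
tool_rot: [0.711, -0.703, 0.0, 0.0]
wrist_force: [-0.2, -0.5, 0.3]
grip_width: 0.953
grip_force: 0.0
time: 10.25
eef_pos: [0.6036, 0.1554, 0.1575]
tool_rot: [0.711, -0.703, 0.002, -0.003]
wrist_force: [0.1, 0.5, -0.1]
grip_width: 0.952
grip_force: 0.0
shift [0.0009 0.1319 0.0067] turn -0.13 at [0.6036 0.1554 0.1575] heading -89.33 F [ 0.1  0.5 -0.1] grip 0.952 0.0 t 10.25
```

```bash
python3 -m pendant '[[0,0.04,0,0],[0,0.08,0,0],[0,0.115,0,0],[0.001,0.13,0,0],[0.001,0.13,0,0]]' 0.42; python3 - <<'E'
from h import *
s=snap("top");P=cloud(s)
rel([.472,.154,.03],-89.2)
k=snap("side");save("placed.png",np.hstack([cv2.resize(k["frame"][130:250,260:360],(400,480),interpolation=cv2.INTER_CUBIC),cv2.resize(s["frame"][140:260,225:325],(400,480),interpolation=cv2.INTER_CUBIC)]))
E
```

```text
time: 10.75
eef_pos: [0.471, 0.1528, 0.1533]
tool_rot: [0.712, -0.703, 0.0, -0.001]
wrist_force: [0.1, 0.2, 0.1]
grip_width: 0.419
grip_force: 0.0
shift [-0.001   0.      0.1231] turn -0.08 at [0.4718 0.1529 0.1531] heading -89.28 F [ 0.4 -0.  -0.1] grip 0.42 0.0 t 10.8
```

View pics/placed.png

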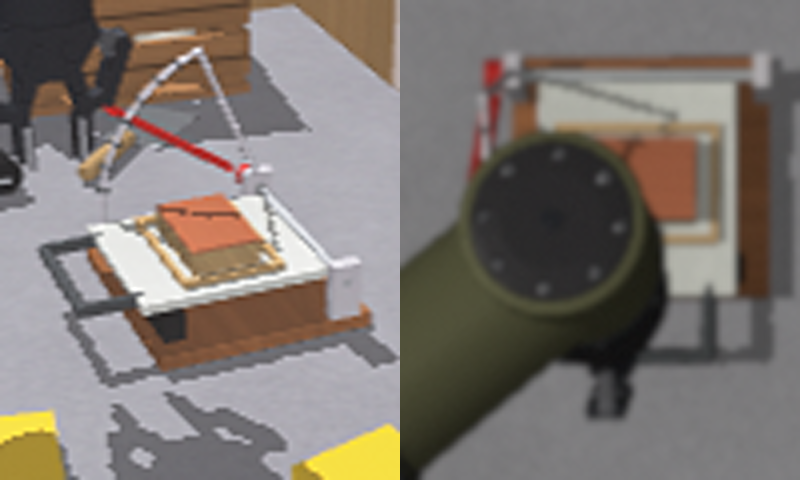

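The block lies flat inside the rim, copper up, in both views (side 210,235; top 665,180). Lowering onto the handle.

```bash
python3 -m pendant '[[0,0,0.03,0],[0,0,0.06,0],[0,0,0.085,0],[0,0,0.085,0],[0,0,0.085,0]]'; python3 -m pendant '[[0,0,0.015,0],[0,0,0.03,0],[0,0,0.04,0],[0,0,0.04,0],[0,0,0.04,0]]'; python3 -m pendant '[[0,0,0,0],[0,0,0,0],[0,0,0,0],[0,0,0,0],[0,0,0,0]]' 0 50; python3 -c "
from h import *
rel([.472,.154,.026],-89.2)"
```

```text
time: 11.35
eef_pos: [0.4727, 0.1524, 0.0677]
tool_rot: [0.711, -0.703, 0.0, 0.001]
wrist_force: [-0.1, -0.2, 1.0]
grip_width: 0.419
grip_force: 0.0
time: 11.85
eef_pos: [0.4725, 0.1528, 0.028]
tool_rot: [0.711, -0.703, 0.0, -0.0]
wrist_force: [0.0, 0.6, 0.4]
grip_width: 0.419
grip_force: 0.0
time: 12.35
eef_pos: [0.4722, 0.1529, 0.0283]
tool_rot: [0.711, -0.703, 0.0, -0.0]
wrist_force: [-4.2, 0.3, 6.0]
grip_width: 0.12
grip_force: 48.8
shift [-0.0011  0.0002  0.0023] turn -0.12 at [0.4722 0.1529 0.0283] heading -89.32 F [-4.2  0.3  6. ] grip 0.12 48.8 t 12.35
```

```bash
cat > ang.py <<'E'
from h import *
def pointer(s):
    f=s["frame"].astype(float); P=cloud(s)
    red=np.clip(f[...,0]-np.maximum(f[...,1],f[...,2])*1.0-40,0,120)
    m=redmask(s["frame"])&(abs(P[...,1]-.262)<.03)&(P[...,0]>.45)&(P[...,0]<.75)
    m=cv2.dilate(m.astype(np.uint8),np.ones((3,3)))>0
    diff=f[...,0]-f[...,1]
    w=np.where(m&(abs(f[...,1]-f[...,2])<25),red,0)
    v,u=np.nonzero(w>10); W=w[v,u]
    uv=np.stack([u,v],1).astype(float); c=(uv*W[:,None]).sum(0)/W.sum()
    d=np.linalg.svd((uv-c)*np.sqrt(W)[:,None],full_matrices=False)[2][0]
    t=(uv-c)@d; e=np.array([c+d*t.min(),c+d*t.max()])
    M=R.from_quat(s["attitude"]).as_matrix();K=s["K"]
    r=np.stack([(e[:,0]-K[0,2])/K[0,0],-(e[:,1]-K[1,2])/K[1,1],-np.ones(2)],1)@M.T
    yaw=.01; n=np.array([-np.sin(yaw),np.cos(yaw),0]); p0=np.array([.687,.1565,.05])+.108*n
    o=np.array(s["xyz"]); k=((p0-o)@n)/(r@n); X=o+r*k[:,None]
    X=X[np.argsort(X[:,0])]; D=X[1]-X[0]
    print("n",len(v),"px",e.round(1).tolist(),"3D",X.round(4).tolist(),"len",np.linalg.norm(D).round(4),"angle",np.arctan2(-D[2],np.hypot(D[0],D[1])).round(4),"tip angle",np.arcsin((X[0,2]-.05)/.165).round(4))
E
python3 - <<'E'
from ang import *
pointer(snap("side")); t=snap("top"); t["frame"]=t["frame"]
d=np.load("side0.npz"); s=snap("side"); 
s2=dict(s); s2["frame"]=d["f"]; import h,ang
ang.cloud=lambda _:d["P"]; pointer(s2)
E
```

```text
n 82 px [[285.9, 156.2], [321.0, 173.1]] 3D [[0.5471, 0.2631, 0.1465], [0.6791, 0.2644, 0.0566]] len 0.1597 angle 0.5979 tip angle 0.6249
n 82 px [[285.9, 156.2], [321.0, 173.0]] 3D [[0.5471, 0.2631, 0.1465], [0.6791, 0.2644, 0.0567]] len 0.1597 angle 0.5976 tip angle 0.6249
```

Side view: the pointer runs from px (286,156) to (321,173), about 0.605 rad. Swinging the board along the arc around the hinge.

```bash
python3 -m pendant '[[0,0,-0.0086,0],[0,-0.0003,-0.0172,0],[0,-0.0009,-0.0258,0],[0,-0.002,-0.0343,0],[0,-0.0033,-0.0428,0]]'; python3 -m pendant '[[0,-0.002,-0.0085,0],[0,-0.0039,-0.017,0],[0,-0.006,-0.0252,0],[0,-0.0088,-0.0333,0],[0,-0.0117,-0.0413,0]]'; python3 -c "
from h import *
rel([.472+.0239,.1534,.0283+.1037],-89.2)"
```

```text
time: 13.0
eef_pos: [0.4751, 0.1529, 0.0706]
tool_rot: [0.711, -0.703, -0.0, 0.0]
wrist_force: [1.2, 4.2, -4.2]
grip_width: 0.118
grip_force: 48.6
time: 13.5
eef_pos: [0.486, 0.1531, 0.1115]
tool_rot: [0.711, -0.703, -0.001, 0.001]
wrist_force: [-5.3, 5.8, -2.1]
grip_width: 0.118
grip_force: 48.6
shift [-0.0002 -0.0098 -0.0205] turn -0.12 at [0.486  0.1531 0.1115] heading -89.32 F [-5.3  5.8 -2.1] grip 0.118 48.6 t 13.5
```

```bash
python3 -m pendant '[[0,-0.004,-0.0095,0],[0,-0.0085,-0.019,0],[0,-0.0138,-0.0285,0],[0,-0.0203,-0.0388,0],[0,-0.0203,-0.0388,0]]'; python3 -m pendant '[[0,0,0,0],[0,0,0,0],[0,0,0,0]]'; python3 - <<'E'
from ang import *
rel([.5075,.1534,.1515],-89.2)
s=snap("side");pointer(s)
save("up.png",cv2.resize(s["frame"][110:230,250:410],(800,600),interpolation=cv2.INTER_CUBIC))
f=s["frame"];P=cloud(s);h=cv2.cvtColor(f,cv2.COLOR_RGB2HSV).astype(int)
t=snap("top")
for n,k in(("side",s),("top",t)):
    h=cv2.cvtColor(k["frame"],cv2.COLOR_RGB2HSV).astype(int);Q=cloud(k)
    for lab,m in(("white",(h[...,1]<40)&(h[...,2]>110)),("copper",(h[...,0]<14)&(h[...,1]>100)&(h[...,2]>60))):
        q=Q[m&(Q[...,0]>.5)&(Q[...,0]<.68)&(Q[...,1]>.08)&(Q[...,1]<.23)&(Q[...,2]>.055)&(Q[...,2]<.25)]
        if len(q)<10: continue
        for _ in range(8):
            c=np.median(q,0) if _==0 else q.mean(0); nn=np.linalg.svd(q-c)[2][2]; r=abs((q-c)@nn); q=q[r<max(.004,np.percentile(r,80) if _<3 else .004)]
        nn*=np.sign(nn[2]); print(n,lab,len(q),"normal",nn.round(3),"tilt",np.arctan2(-nn[0],nn[2]).round(4),"c",c.round(4),"std",r.std().round(4))
E
```

```text
time: 14.0
eef_pos: [0.5061, 0.1535, 0.1524]
tool_rot: [0.711, -0.703, -0.001, 0.001]
wrist_force: [-14.2, 5.4, 5.7]
grip_width: 0.113
grip_force: 49.4
time: 14.3
eef_pos: [0.5052, 0.1534, 0.151]
tool_rot: [0.712, -0.703, -0.002, 0.002]
wrist_force: [-15.2, 6.7, 5.1]
grip_width: 0.116
grip_force: 49.3
shift [ 0.0001 -0.0023 -0.0005] turn -0.08 at [0.5052 0.1534 0.151 ] heading -89.28 F [-15.2   6.7   5.1] grip 0.116 49.3 t 14.3
n 38 px [[289.2, 157.6], [306.4, 166.2]] 3D [[0.5589, 0.2632, 0.1393], [0.6223, 0.2639, 0.0947]] len 0.0774 angle 0.6131 tip angle 0.5718
side white 191 normal [ 0.553 -0.002  0.833] tilt -0.5865 c [0.5875 0.1249 0.1173] std 0.0009
side copper 109 normal [ 0.532 -0.001  0.847] tilt -0.5607 c [0.6268 0.1445 0.1199] std 0.0008
top white 216 normal [ 0.552 -0.009  0.833] tilt -0.5854 c [0.6094 0.1072 0.1033] std 0.001
top copper 141 normal [ 0.53  -0.038  0.847] tilt -0.5585 c [0.6329 0.1276 0.1163] std 0.0009
```

View pics/up.png

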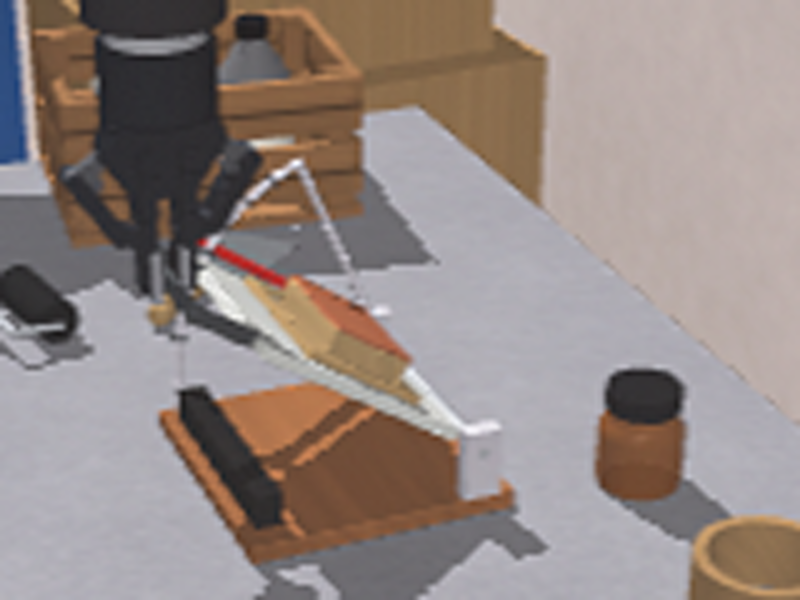

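The board is up with the block resting inside the rim (crop 345,330), and the pointer (245,262) is nearly parallel to it. I'll check camera tilt bias on the level board and refine the pointer angle.

```bash
python3 - <<'E'
from ang import *
from scipy.optimize import minimize
for n in("side","top"):
    d=np.load(n+"0.npz");Q=d["P"];h=cv2.cvtColor(d["f"],cv2.COLOR_RGB2HSV).astype(int)
    q=Q[(h[...,1]<40)&(h[...,2]>110)&(Q[...,0]>.53)&(Q[...,0]<.67)&(Q[...,1]>.085)&(Q[...,1]<.225)&(abs(Q[...,2]-.05)<.01)]
    c=q.mean(0);nn=np.linalg.svd(q-c)[2][2];nn*=np.sign(nn[2]);print(n,"level tilt",np.arctan2(-nn[0],nn[2]).round(4),"z",c.round(4))
B=np.array([[a,b,c] for a in(-.165,-.025) for b in(.101,.115) for c in(-.003,.003)])
sc=8
for n in("side","top"):
    s=snap(n); f=np.load(n+"0.npz")["f"].astype(float)
    r=np.clip((f[...,0]-(f[...,1]+f[...,2])/2)/110,0,1)
    def mod(p):
        X=R.from_euler("ZY",[.01,p[0]]).apply(B)+[.687+p[1],.1565+p[2],.05+p[3]]
        uv=proj(s,X);hull=cv2.convexHull(uv.astype(np.float32));im=np.zeros((400*sc,640*sc),np.uint8)
        cv2.fillConvexPoly(im,((hull+.5)*sc*16).astype(np.int32),255,shift=4);return cv2.resize(im,(640,400),interpolation=cv2.INTER_AREA)/255.
    roi=np.zeros((400,640),bool)
    uv=proj(s,R.from_euler("ZY",[.01,.6]).apply(B)+[.687,.1565,.05]); a=uv.min(0).astype(int)-6;b=uv.max(0).astype(int)+6;roi[a[1]:b[1],a[0]:b[0]]=1
    r=np.where(roi&(abs(f[...,1]-f[...,2])<30),r,0)
    def cost(p):
        m=mod(p); g=(m*r).sum()/max((m*m).sum(),1e-6); return ((g*m-r)**2).sum()/(r**2).sum()+sum((np.array(p[1:])/.004)**2)*.01
    best=None
    for t in(.56,.6,.64):
        x0=np.array([t,0,0,0.]);sx=np.vstack([x0]+[x0+np.eye(4)[i]*[.04,.004,.004,.004][i] for i in range(4)])
        o=minimize(cost,x0,method="Nelder-Mead",options=dict(initial_simplex=sx,maxiter=400)); print(n,o.x.round(4),round(o.fun,3))
E
```

```text
side level tilt 0.003 z [0.5972 0.1517 0.0515]
top level tilt 0.0008 z [0.5984 0.1526 0.0506]
side [ 6.072e-01 -1.600e-03  3.000e-04  1.900e-03] 0.419
side [ 0.6067 -0.0017  0.0017  0.0017] 0.418
side [ 0.6074 -0.0015  0.0027  0.0011] 0.42
top [ 6.071e-01  2.000e-04  8.000e-04 -2.000e-04] 0.557
top [ 6.093e-01 -1.000e-04  8.000e-04 -1.000e-04] 0.557
top [ 6.109e-01 -3.000e-04  8.000e-04  0.000e+00] 0.557
```

Pointer is about 0.608 rad and the board about 0.588 rad, so I need to raise it 0.02 rad.

```bash
python3 -m pendant '[[0,0,-0.001,0],[0,0,-0.002,0],[0,0,-0.003,0],[0,0,-0.004,0],[0,0,-0.004,0]]';python3 -m pendant '[[0,0,0,0],[0,0,0,0],[0,0,0,0],[0,0,0,0],[0,0,0,0]]'; cat > tilt.py <<'E'
from ang import *
for n in("side","top"):
    k=snap(n);h=cv2.cvtColor(k["frame"],cv2.COLOR_RGB2HSV).astype(int);Q=cloud(k)
    for lab,m in(("white",(h[...,1]<40)&(h[...,2]>110)),("copper",(h[...,0]<14)&(h[...,1]>100)&(h[...,2]>60))):
        q=Q[m&(Q[...,0]>.5)&(Q[...,0]<.68)&(Q[...,1]>.08)&(Q[...,1]<.23)&(Q[...,2]>.055)&(Q[...,2]<.25)]
        for _ in range(8):
            c=np.median(q,0) if _==0 else q.mean(0); nn=np.linalg.svd(q-c)[2][2]; r=abs((q-c)@nn); q=q[r<max(.004,np.percentile(r,80) if _<3 else .004)]
        nn*=np.sign(nn[2]); t=np.arctan2(nn[0],nn[2]); hz=(c-[.687,0,.05])@nn
        print(n,lab,len(q),"tilt",t.round(4),"dist hinge plane",hz.round(4),"via hinge",np.arctan2(c[2]-.05,.687-c[0]).round(4))
rel([.5076,.1534,.155],-89.2)
E
python3 tilt.py
```

```text
time: 15.0
eef_pos: [0.5071, 0.1535, 0.1542]
tool_rot: [0.711, -0.703, -0.001, 0.0]
wrist_force: [-2.3, 5.5, -4.2]
grip_width: 0.117
grip_force: 48.7
time: 15.5
eef_pos: [0.5071, 0.1535, 0.1541]
tool_rot: [0.711, -0.703, -0.0, 0.0]
wrist_force: [-1.1, 5.0, -3.7]
grip_width: 0.116
grip_force: 48.7
side white 201 tilt 0.6074 dist hinge plane 0.0004 via hinge 0.6101
side copper 88 tilt 0.6014 dist hinge plane 0.0252 via hinge 0.8786
top white 209 tilt 0.5975 dist hinge plane 0.0034 via hinge 0.6129
top copper 114 tilt 0.4302 dist hinge plane 0.0465 via hinge 0.8657
shift [ 0.0001 -0.0005 -0.0009] turn -0.12 at [0.5071 0.1535 0.1541] heading -89.32 F [-0.9  5.6 -4.2] grip 0.118 48.7 t 15.6
```

```bash
python3 -c "
from bench import *
print(sign_off())"
```

```text
the job is handed in; nothing more can be done
None
```

The job is handed in: the copper block was released copper side up in the tray, and the gripper holds the board steady by its handle at about 0.607 rad, against about 0.608 rad measured for the red pointer.

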